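Build up a carved border roller on its square spindle

TASK

Build up the border roller: thread the three carved wooden rings onto the upright square spindle, the widest first, then the middle one, then the narrowest on top, turning each one lightly until it finds the square and sliding it fully home, flush on what is below it. The carved wood chips, so never force a ring down, slam it or let it drop; then let go and leave everything else on the bench where it is.

Things in the scene. Friction and masses are not known exactly. Their poses are not given: they have to be found in the camera images.
- collar_face (a point): centre of the upper face of the steel end collar (round, 52 mm across) at the foot of the upright spindle; the first ring sits on it. z is up along the spindle's axis; x and y are square to the sides of the grey stand below (100 x 100 x 14 mm plate, bolted down). This face is 44 mm above the stand's underside. From here up the spindle is a plain square shaft, 22 x 22 mm, 40 mm high
- shoulder (a point): on the spindle's axis, 40 mm above the collar face: the flat shoulder where the square shaft ends. Axes as collar_face (the stand's, not the square's). How far the square is turned in the stand is NOT measured: its flats stand 14 to 76 degrees off the plate's sides. Clamped (holds 2.5 N m). A ring rests on its corners and goes down only within about 5 degrees of square; 5 N of press is plenty
- spindle_tip (a point): tip of the spindle, 14 mm above the shoulder: above the shoulder the end is turned round, 21 mm across for 9 mm, then a 5 mm cone to 13 mm across, so a ring drops loosely over it down to the shoulder whichever way it is turned
- ring_wide_center (a point): the widest ring: dark brown wood, carved diamonds round the rim, 20 mm thick, about 40 g; goes on first, onto the collar; 58 mm round outside, square hole 23.6 x 23.6 mm right through (0.8 mm bevels). Lies flat at the start; either face may go down, any of the four ways round. This point is its centre, half-way up; z is its axis, x and y are square to the hole's sides
- ring_middle_center (a point): the middle ring: red-brown wood, a row of carved beads round the rim, 14 mm thick, about 27 g; goes on second; 58 mm round outside, square hole 23.6 x 23.6 mm right through (0.8 mm bevels). Lies flat at the start; either face may go down, any of the four ways round. This point is its centre, half-way up; z is its axis, x and y are square to the hole's sides
- ring_narrow_center (a point): the narrowest ring: pale wood, slanted rope carving, 9 mm thick, about 18 g; goes on last, on top; 58 mm round outside, square hole 23.6 x 23.6 mm right through (0.8 mm bevels). Lies flat at the start; either face may go down, any of the four ways round. This point is its centre, half-way up; z is its axis, x and y are square to the hole's sides
- clamp_nut: bystander: knurled brass nut, 38 mm across, 14 mm high, origin under its centre; leave it
- guide_wheel: bystander: black wheel with a round hole, 78 mm across, 16 mm high, origin under its centre; leave it
- lacquer_jar: bystander: amber glass jar, 60 mm across, 85 mm high, origin under its centre; leave it
- varnish_can: bystander: metal can, 68 mm across, 100 mm high, origin under its centre; leave it
- flat_brush: bystander: flat brush lying down, 200 mm long, origin half-way along it; leave it
- spatula: bystander: spatula lying down, 280 mm long, origin half-way along it; leave it

How it is judged:
By the outcome, as a careful person would: the job done as asked, in the order asked, and still so for the second after the job is handed in, with the robot touching nothing.
It also fails if it takes over 72 s, if anything falls off the work surface, if the arm or the gripper's body presses on something with over 40 N, if the wrist force passes 120 N, or if a joint passes its speed limit or range.

ROBOT

A 7-joint arm with a two-finger parallel gripper is mounted at the origin on the work surface. World frame = base frame: x ahead of the robot, y to its left, z up, the work surface at z = 0. Lengths are in m, angles in rad, forces in N, time in s.
With the tool pointing down it reaches from about 0.425 to 0.925 m from the base axis. Payload 6.8 kg.
Tool frame: the origin (TCP) lies midway between the tips of the shut fingers; the grasp point (between the pads) lies bot.grip_point_offset behind it (bot.grip_point_offset is the distance from the TCP to the grasp point, in m); z points along the fingers, y is the line along which they close (so a half turn about z gives the same grasp; the last joint's range is limited). The gripper opens to 85 mm and grips with 20 to 120 N. Pads are 22 mm wide; open, the fingers measure 114 mm over their backs; the gripper's body (76 mm by 85 mm) begins 54 mm behind the grasp point. The pads swing forward as they close: fully open they stand 13 mm farther back than shut.
Start: joints at [1.159, 0.477, 0.022, 1.555, -0.011, 1.109, -0.083], TCP at [0.202, -0.644, 0.231] pointing down, gripper open.
Joint ranges: [-2.96, 2.96], [-0.34, 2.1], [-1.41, 1.46], [0.24, 2.44], [-1.37, 4.51], [0.17, 1.92], [-2.96, 2.96]. Speed limits (rad/s): [2.39, 2.39, 3.14, 3.14, 3.14, 3.14, 3.14].

INTERFACE

Orientations are given as a unit quaternion [w, x, y, z].
In Python, from station import get_obs, cams, job, bot gives the robot as it stands.
- The arm moves only by the tool arm_command, never from a script. Its argument "rows" is a list that holds one entry, the list of rows, each a list of 5 numbers: the finger opening in mm, from 0 to 85.4, then the shift along the world's x, y, z in units of 60 mm (1.0 is 60 mm), then the turn about the world's z in units of 0.08 rad (1.0 is 0.08 rad). In form: [[[grip, x, y, z, turn], ...]]. A call has exactly 10 rows; each row shifts and turns the commanded pose from where the row before left it; what a row does not reach is not made up. A row lasts 1/8 s, in which the tool goes at most 62.5 mm and 10.7 degrees, less where a joint would pass 70% of its speed; a pose out of reach is approached as far as the arm can. A call with a number of a shift or a turn outside -1 to 1 is refused whole. A call with a gripper value outside its range is refused whole. The fingers move at their own pace and stop on an object; "newtons" is the grip in N (left out, the last holds). Time passes only in rows, so rows that do not move let the fingers close, or fill a call up. It gives the time, the measured TCP pose, the force, the opening and the grip force at its end, in the units of the state.
- get_obs(): the state, without advancing time (a new reading comes with each control period).
- cams.read_camera(name): name is "scene" or "top" or "wrist"; returns the picture (384x512x3 uint8, red, green, blue); there is no depth.
- cams.camera_params(name): a dict with "K" (3x3 intrinsics, pixels), "extrinsics" (4x4, takes a point from camera to world coordinates). Camera axes: x right, y down, z forward; pixel columns grow to the right and rows downward; lengths in m; the calibration is good to about 2 mm. A picture is of the moment at which its call begins: read the wrist's pose just before it. camera_params takes no time and is no camera call; for the wrist camera it gives the pose at the moment of the call.
- job.hand_in(): hands the job in; it is judged then, once.
The state is a dict: "t": time; "q": joint angles; "joint_vel": joint speeds; "joint_torque": joint torques, N m; "eef_pos": TCP position; "tool_rot": TCP orientation; "contact_force": force on the tool from outside, world axes, zero at the start; "torque": the same for the moment, N m; "gripper_width": opening from 0.0 (shut) to 1.0 (fully open); "grasp_force": force on a finger pad.
Only numpy, scipy, OpenCV 4.12 (cv2) and the standard library are available. Lean on these libraries where they do the work, as an engineer would, in place of code of your own. Each camera call takes 0.05 s, during which the arm holds its last target. There are 200 camera calls.

## Working session

There is one attempt and no reset: what is moved stays moved. The work goes in short steps, Python scripts to look and compute and a tool call to move; the robot and the scene stay as the last step left them, time stands still between calls to the robot, and variables do not carry over. Pictures are saved under pics/ and viewed, at most 10 in all, crops included, and the job is handed in when it is done.

Besides the shell and the picture viewer there is one more tool, called after ">>>" as name(argument=value, ...) on one line, values as JSON. arm_command: Moves the arm, as the interface text tells. Its arguments: {"type":"object","properties":{"rows":{"type":"array"},"newtons":{"type":"number"}},"required":["rows"]}

```bash
ls; mkdir -p pics; python3 - <<'E'
from station import get_obs, cams, job, bot
import cv2,numpy as np
o=get_obs();print(o);print(bot.grip_point_offset)
for n in("scene","top"):
    im=cams.read_camera(n);p=cams.camera_params(n);print(n,np.round(p["K"],1).tolist(),np.round(p["extrinsics"],4).tolist())
    cv2.imwrite(f"pics/{n}0.png",im[:,:,::-1])
E
```

```text
pics
{'t': 0.0, 'q': array([ 1.15887532,  0.47780196,  0.02232868,  1.55648129, -0.01147249,
        1.10925809, -0.08310081]), 'joint_vel': array([-0.00029197, -0.00152138, -0.00026033,  0.00063039, -0.00062627,
       -0.00057715, -0.00045848]), 'joint_torque': array([ 1.15183325e-04, -5.96452439e+01,  1.60805516e+00, -2.81201380e+01,
        1.24207433e-02,  9.40084748e-03,  4.13057091e-05]), 'eef_pos': array([ 0.20174482, -0.64352241,  0.23031164]), 'tool_rot': array([-8.84794033e-04,  9.88480140e-01,  1.51347891e-01, -2.13901377e-04]), 'contact_force': array([ 0.62926616, -0.46678007, -0.68014496]), 'torque': array([0.01048415, 0.01828929, 0.01590537]), 'grasp_force': 0.0, 'gripper_width': 0.9944123707124648}
0.0187
scene [[493.8, 0.0, 251.9], [0.0, 493.8, 188.6], [0.0, 0.0, 1.0]] [[-0.8647, 0.2995, -0.4032, 1.0809], [0.5023, 0.5153, -0.6944, 0.9191], [-0.0002, -0.803, -0.596, 0.8975], [0.0, 0.0, 0.0, 1.0]]
top [[389.7, 0.0, 255.5], [0.0, 389.7, 188.7], [0.0, 0.0, 1.0]] [[-0.0247, -0.9933, 0.1132, 0.4191], [-0.9997, 0.0249, 0.0008, -0.0105], [-0.0036, -0.1132, -0.9936, 1.1662], [0.0, 0.0, 0.0, 1.0]]
```

View pics/top0.png

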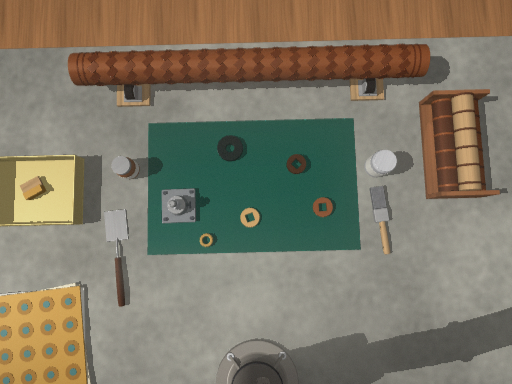

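View pics/scene0.png

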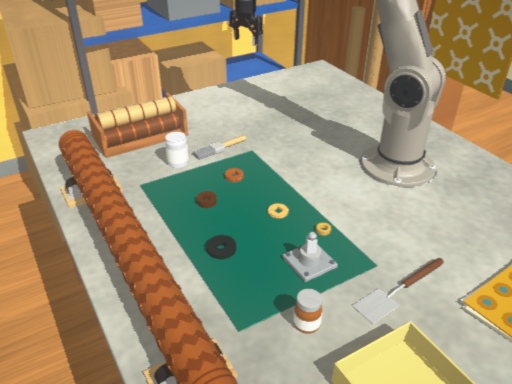

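The top view shows the wide (dark) ring at about (297,164), the middle one at (322,207), the narrow one at (250,217) and the stand at (180,206). The scene view agrees.

```bash
cat > h.py <<'E'
from station import get_obs, cams, job, bot
import cv2,numpy as np
from scipy.spatial.transform import Rotation as R
def px2w(p,u,v,z):
    E=np.array(p["extrinsics"]);d=E[:3,:3]@np.linalg.solve(p["K"],[u,v,1]);o=E[:3,3]
    return o+d*(z-o[2])/d[2]
def w2px(p,X):
    E=np.array(p["extrinsics"]);c=p["K"]@(E[:3,:3].T@(np.asarray(X)-E[:3,3]));return c[:2]/c[2]
def state():
    o=get_obs();q=o["tool_rot"];y=R.from_quat([q[1],q[2],q[3],q[0]]).as_matrix()
    print("t",round(o["t"],2),"pos",np.round(o["eef_pos"],4),"yaw of closing axis deg",round(np.degrees(np.arctan2(y[1,1],y[0,1])),2),"F",np.round(o["contact_force"],1),"T",np.round(o["torque"],2),"w",round(o["gripper_width"],3),"q7",np.round(o["q"],2));return o
E
python3 - <<'E'
from h import *
im=cv2.imread("pics/top0.png");p=cams.camera_params("top")
cv2.imwrite("pics/top0c.png",cv2.resize(im[130:255,150:350],None,fx=4,fy=4,interpolation=cv2.INTER_CUBIC))
for n,u,v,z in(("wide",297,164,.02),("mid",322.5,207,.014),("nar",250,217.5,.009),("stand",180,206,.014),("tip",178,204,.098),("nut",206,240,.014),("wheel",231,148,.016)):
    print(n,px2w(p,u,v,z).round(4))
state()
E
```

```text
wide [ 0.6206 -0.1349  0.02  ]
mid [ 0.4909 -0.2062  0.014 ]
nar [0.4654 0.009  0.009 ]
stand [0.5043 0.2154 0.014 ]
tip [0.5038 0.2044 0.098 ]
nut [0.4026 0.1394 0.014 ]
wheel [0.675  0.0612 0.016 ]
t 0.1 pos [ 0.2018 -0.6436  0.2304] yaw of closing axis deg -72.59 F [-0.2 -0.4 -0.7] T [ 0.02 -0.02  0.02] w 1.004 q7 [ 1.16  0.48  0.02  1.56 -0.01  1.11 -0.08]
```

View pics/top0c.png

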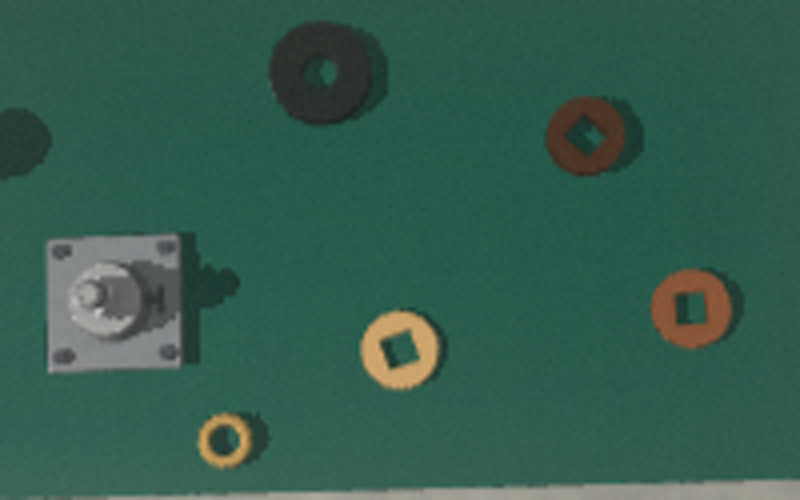

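The crop confirms these positions: wide at crop (586,136), middle (692,308), narrow (400,350) and spindle tip (92,293), which is about (0.504, 0.218). I'll move over the wide ring.

>>> arm_command(rows=[[[85, 0.7, 0.74, 0, 0], [85, 0.7, 0.74, 0, 0], [85, 0.7, 0.74, 0, 0], [85, 0.7, 0.74, 0, 0], [85, 0.7, 0.74, 0, 0], [85, 0.7, 0.74, 0, 0], [85, 0.7, 0.74, 0, 0], [85, 0.7, 0.74, 0, 0], [85, 0.7, 0.74, 0, 0], [85, 0.6, 0.74, 0, 0]]], newtons=25)

```text
t: 1.35
eef_pos: [0.617, -0.1984, 0.2309]
tool_rot: [-0.0, 0.988, 0.151, -0.0]
contact_force: [0.5, 0.1, -0.1]
gripper_width: 0.996
grasp_force: 0.0
```

```bash
python3 - <<'E'
from h import *
state();p=cams.camera_params("wrist");im=cams.read_camera("wrist")
print(np.round(p["K"],1).tolist(),np.round(p["extrinsics"],4).tolist())
print(w2px(p,[.6206,-.1349,.02]),w2px(p,[.4909,-.2062,.014]),w2px(p,get_obs()["eef_pos"]))
cv2.imwrite("pics/w1.png",im[:,:,::-1])
E
```

```text
t 1.35 pos [ 0.617  -0.1984  0.2309] yaw of closing axis deg -72.58 F [ 0.5  0.1 -0.1] T [-0.07  0.04  0.02] w 0.996 q7 [ 0.34  0.44 -0.17  1.61  0.08  1.09 -1.12]
[[302.0, 0.0, 254.9], [0.0, 302.0, 197.7], [0.0, 0.0, 1.0]] [[0.3005, -0.921, -0.2479, 0.6804], [-0.9538, -0.2904, -0.0773, -0.1784], [-0.0008, 0.2596, -0.9657, 0.373], [0.0, 0.0, 0.0, 1.0]]
[204.24441968 155.5234479 ] [231.96609102 265.90586059] [239.30432365 236.96235814]
```

View pics/w1.png

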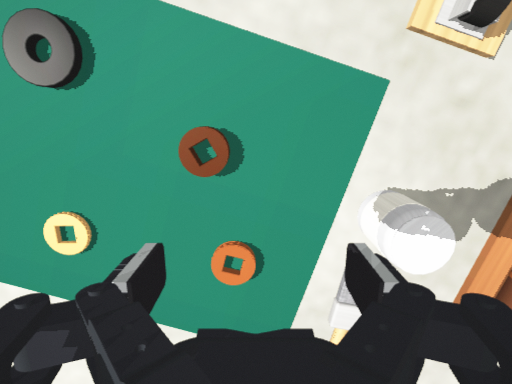

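The wrist view shows the wide ring at (204,152), within 4 px of where I predicted it, the middle ring at (235,263) and the narrow one at (67,233). Next I'll rectify each ring's top face to read the hole angles.

```bash
cat >> h.py <<'E'
def rect(p,im,c,z,half=.036,n=260):
    "metric view: right = +x, up = +y"
    g=np.linspace(-half,half,n);X,Y=np.meshgrid(c[0]+g,c[1]-g)
    E=np.array(p["extrinsics"]);P=np.stack([X,Y,np.full_like(X,z)],-1)-E[:3,3]
    c3=P@E[:3,:3]@np.array(p["K"]).T
    m=(c3[...,:2]/c3[...,2:]).astype(np.float32)
    return cv2.remap(im,m[...,0],m[...,1],cv2.INTER_CUBIC)
E
python3 - <<'E'
from h import *
im=cv2.imread("pics/w1.png")
p={"K":np.array([[302,0,254.9],[0,302,197.7],[0,0,1]]),"extrinsics":[[0.3005,-0.921,-0.2479,0.6804],[-0.9538,-0.2904,-0.0773,-0.1784],[-0.0008,0.2596,-0.9657,0.373],[0,0,0,1]]}
out=[]
for n,(u,v),z in(("wide",(204,151.5),.02),("mid",(233.5,263.5),.014),("nar",(67,233),.009)):
    c=px2w(p,u,v,z);r=rect(p,im,c,z);h=cv2.cvtColor(r,cv2.COLOR_BGR2HSV)
    m=((h[...,0]<25)&(h[...,1]>60)).astype(np.uint8)*255
    cs,hi=cv2.findContours(m,cv2.RETR_CCOMP,cv2.CHAIN_APPROX_NONE)
    k=max(range(len(cs)),key=lambda i:cv2.contourArea(cs[i]))
    (x,y),rad=cv2.minEnclosingCircle(cs[k]);s=.072/259
    print(n,"centre",(c[0]+(x-129.5)*s).round(4),(c[1]-(y-129.5)*s).round(4),"R",round(rad*s,4))
    for i in range(len(cs)):
        if hi[0][i][3]==k and cv2.contourArea(cs[i])>500:
            q=cv2.minAreaRect(cs[i]);print("  hole c",c[0]+(q[0][0]-129.5)*s,c[1]-(q[0][1]-129.5)*s,np.array(q[1])*s,"angle ccw",-q[2]%90)
    out.append(r)
cv2.imwrite("pics/r1.png",np.hstack(out))
E
```

```text
wide centre 0.625 -0.1332 R 0.0299
  hole c 0.6257966524710659 -0.1338147187997333 [0.02097391 0.023736  ] angle ccw 46.63657760620117
mid centre 0.4953 -0.2066 R 0.0319
  hole c 0.4960394558624958 -0.20637279515156248 [0.02318441 0.01783509] angle ccw 2.4895553588867188
nar centre 0.4705 0.0073 R 0.0291
```

View pics/r1.png

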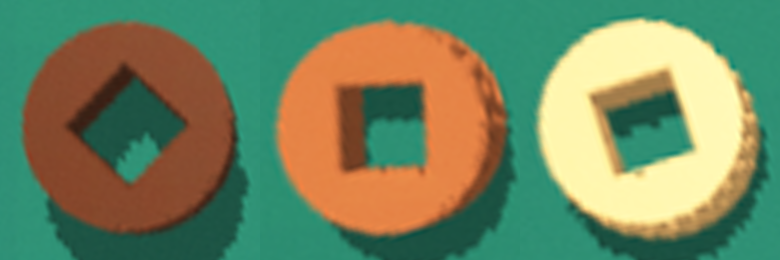

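Hole angles measured counter-clockwise from world x: wide about 46.5°, middle about 2.6°, narrow about 18.5°. The wide ring's centre is at about (0.624, -0.133). I'll descend around it.

>>> arm_command(rows=[[[85, 0.06, 0.54, 0, 0], [85, 0.06, 0.54, 0, 0], [85, 0, 0, -0.8, 0], [85, 0, 0, -0.8, 0], [85, 0, 0, -0.8, 0], [85, 0, 0, -0.8, 0], [85, 0, 0, -0.4, 0], [85, 0, 0, -0.15, 0], [85, 0, 0, 0, 0], [50, 0, 0, 0, 0]]], newtons=25)

```text
t: 2.65
eef_pos: [0.6242, -0.1355, 0.0077]
tool_rot: [0.0, 0.988, 0.151, 0.001]
contact_force: [0.2, -0.3, -0.8]
gripper_width: 0.81
grasp_force: 0.0
```

>>> arm_command(rows=[[[50, 0, 0, 0, 0], [50, 0, 0, 0, 0], [50, 0, 0, 0, 0], [50, 0, 0, 0, 0], [50, 0, 0, 0, 0], [50, 0, 0, 0, 0], [70, 0, 0, 0, 0], [70, 0, 0, 0, 0], [70, 0, 0, 0, 1], [70, 0, 0, 0, 1]]])

```text
t: 3.9
eef_pos: [0.623, -0.1353, 0.0061]
tool_rot: [0.0, 0.973, 0.231, -0.0]
contact_force: [-0.5, -0.4, -1.1]
gripper_width: 0.82
grasp_force: 0.0
```

>>> arm_command(rows=[[[75, 0, 0, 0, 1], [75, 0, 0, 0, 1], [75, 0, 0, 0, 1], [75, 0, 0, 0, 1], [75, 0, 0, 0, 1], [75, 0, 0, 0, 1], [75, 0, 0, 0, 1], [75, 0, 0, 0, 1], [75, 0, 0, 0, 1], [75, 0, 0, 0, 1]]])

```text
t: 5.15
eef_pos: [0.623, -0.1354, 0.0062]
tool_rot: [-0.0, 0.806, 0.592, -0.0]
contact_force: [-0.3, -1.0, 0.2]
gripper_width: 0.882
grasp_force: 0.0
```

```bash
python3 -c "
from h import *
state()"
```

```text
t 5.15 pos [ 0.623  -0.1354  0.0062] yaw of closing axis deg -17.45 F [-0.3 -1.   0.2] T [-0.02 -0.05  0.04] w 0.882 q7 [ 0.4   0.72 -0.4   1.77  0.4   0.73 -0.51]
```

>>> arm_command(rows=[[[75, 0, 0, 0, 1], [75, 0, 0, 0, 1], [75, 0, 0, 0, 1], [75, 0, 0, 0, 1], [75, 0, 0, 0, 1], [75, 0, 0, 0, 1], [75, 0, 0, 0, 1], [75, 0, 0, 0, 0], [50, 0, 0, 0, 0], [50, 0, 0, 0, 0]]])

```text
t: 6.4
eef_pos: [0.6232, -0.1353, 0.0065]
tool_rot: [0.0, 0.613, 0.79, -0.0]
contact_force: [0.1, -0.7, 2.2]
gripper_width: 0.659
grasp_force: 26.9
```

>>> arm_command(rows=[[[50, 0, 0, 0, 0], [50, 0, 0, 0, 0], [50, 0, 0, 0, 0], [50, 0, 0, 0, 0], [50, 0, 0, 0.1, 0], [50, 0, 0, 0.5, 0], [50, 0, 0, 0.7, 0], [50, 0, 0, 0.7, 0], [50, -0.3, 0.8, 0.4, 0], [50, -0.3, 0.9, 0, 0]]])

```text
t: 7.65
eef_pos: [0.5882, -0.0329, 0.1527]
tool_rot: [0.002, 0.613, 0.79, 0.001]
contact_force: [1.0, 0.8, -1.1]
gripper_width: 0.666
grasp_force: 27.0
```

>>> arm_command(rows=[[[50, -0.27, 0.72, 0, 0], [50, -0.27, 0.72, 0, 0], [50, -0.27, 0.72, 0, 0], [50, -0.27, 0.72, 0, 0], [50, 0, 0, 0, 0], [50, 0, 0, 0, 0], [50, 0, 0, 0, 0], [50, 0, 0, 0, 0], [50, 0, 0, 0, 0], [50, 0, 0, 0, 0]]])

```text
t: 8.9
eef_pos: [0.5224, 0.1392, 0.1503]
tool_rot: [-0.0, 0.612, 0.791, 0.0]
contact_force: [0.3, 0.1, -0.1]
gripper_width: 0.668
grasp_force: 27.0
```

```bash
python3 - <<'E'
from h import *
o=state();p=cams.camera_params("wrist");im=cams.read_camera("wrist")[:,:,::-1].copy()
cv2.imwrite("pics/w2.png",im);np.save("p2.npy",p,allow_pickle=True)
x=np.array(o["eef_pos"]);c=x[:2]+0
r1=rect(p,im,[.504,.218],.084,.05,390)   # spindle at shoulder level
r2=rect(p,im,c,x[2]+.0138,.05,390)       # held ring's top face
print(w2px(p,[.504,.218,.084]),w2px(p,x),c)
cv2.imwrite("pics/r2.png",np.hstack([r1,r2]))
E
```

```text
t 8.9 pos [0.5224 0.1392 0.1503] yaw of closing axis deg 14.47 F [ 0.3  0.1 -0.1] T [ 0.05 -0.01  0.03] w 0.668 q7 [ 0.19  0.45 -0.72  1.92  0.37  0.91 -0.45]
[256.38376906  92.76095371] [252.99441481 249.94812308] [0.52243297 0.13922817]
```

View pics/r2.png

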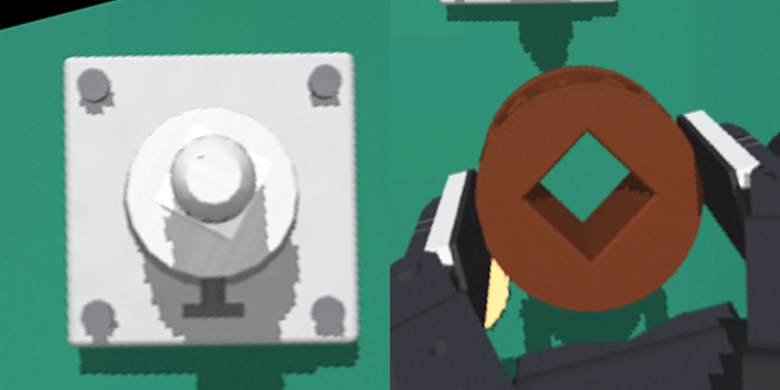

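View pics/w2.png

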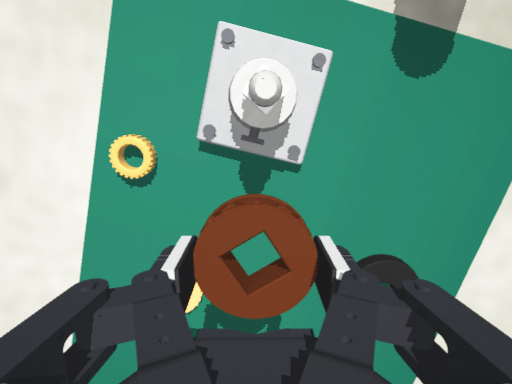

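The rectified view gives the square at about 64° (corners at (270,165), (158,207), (200,127) and (236,240)). The spindle axis is at about (0.508, 0.2205). The held ring is centred, with its hole at about 46.5°, so it has to turn about +17.7°.

>>> arm_command(rows=[[[50, -0.12, 0.68, 0, 0.97], [50, -0.125, 0.675, 0, 0.97], [50, 0, 0, 0, 0.96], [50, 0, 0, -0.2, 0.96], [50, 0, 0, -0.3, 0], [50, 0, 0, -0.2, 0], [50, 0, 0, 0, 0], [50, 0, 0, 0, 0], [50, 0, 0, 0, 0], [50, 0, 0, 0, 0]]])

```text
t: 10.2
eef_pos: [0.5079, 0.2209, 0.1087]
tool_rot: [0.0, 0.483, 0.875, 0.0]
contact_force: [-0.3, -0.2, -0.6]
gripper_width: 0.666
grasp_force: 27.0
```

```bash
python3 - <<'E'
from h import *
o=state();p=cams.camera_params("wrist");im=cams.read_camera("wrist")[:,:,::-1].copy()
x=np.array(o["eef_pos"]);c=x[:2]
r1=rect(p,im,c,.098,.03,390)   # tip plane
r2=rect(p,im,c,x[2]+.0138,.03,390)       # held ring's top face
cv2.imwrite("pics/r3.png",np.hstack([r1,r2]))
E
```

```text
t 10.2 pos [0.5079 0.2209 0.1087] yaw of closing axis deg 32.18 F [-0.3 -0.2 -0.6] T [-0.02  0.03  0.02] w 0.666 q7 [ 0.06  0.54 -0.76  1.92  0.48  0.87 -0.38]
```

View pics/r3.png

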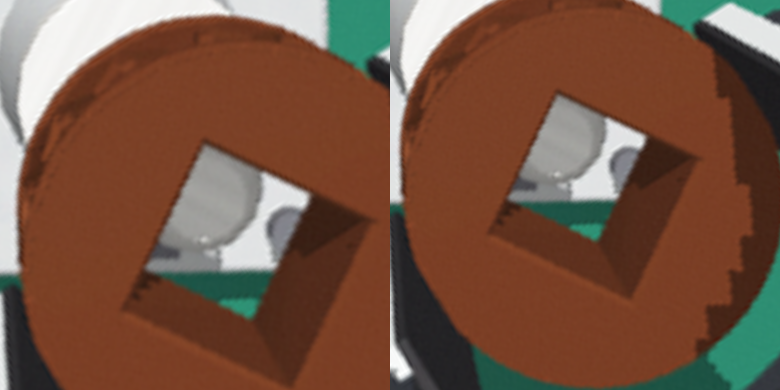

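The spindle is visible through the hole, offset only about (-0.2, +0.6) mm from the ring, and the hole is at 65°. I'll lower gently onto the round end.

>>> arm_command(rows=[[[50, 0, 0.005, -0.05, 0], [50, 0, 0, -0.05, 0], [50, 0, 0, -0.04, 0], [50, 0, 0, -0.04, 0], [50, 0, 0, -0.04, 0], [50, 0, 0, -0.03, 0], [50, 0, 0, 0, 0], [50, 0, 0, 0, 0], [50, 0, 0, 0, 0], [50, 0, 0, 0, 0]]])

```text
t: 11.5
eef_pos: [0.5077, 0.2211, 0.0934]
tool_rot: [0.0, 0.483, 0.875, 0.0]
contact_force: [-0.5, 0.1, -0.1]
gripper_width: 0.669
grasp_force: 27.0
```

>>> arm_command(rows=[[[50, 0, 0, -0.02, 0], [50, 0, 0, -0.02, 0], [50, 0, 0, -0.02, 0], [50, 0, 0, -0.02, 0], [50, 0, 0, -0.02, 0], [50, 0, 0, -0.02, 0], [50, 0, 0, 0, 0], [50, 0, 0, 0, 0], [50, 0, 0, 0, 0], [50, 0, 0, 0, 0]]])

```text
t: 12.75
eef_pos: [0.5077, 0.2211, 0.0861]
tool_rot: [0.0, 0.483, 0.875, 0.0]
contact_force: [0.2, 0.0, -0.2]
gripper_width: 0.663
grasp_force: 27.0
```

```bash
python3 -c "
from h import *
state()"
```

```text
t 12.75 pos [0.5077 0.2211 0.0861] yaw of closing axis deg 32.19 F [ 0.2  0.  -0.2] T [-0.03 -0.07  0.  ] w 0.663 q7 [ 0.04  0.57 -0.73  1.93  0.51  0.83 -0.41]
```

It went past the shoulder without contact, so I'll keep sliding down.

>>> arm_command(rows=[[[50, 0, 0, -0.06, 0], [50, 0, 0, -0.06, 0], [50, 0, 0, -0.07, 0], [50, 0, 0, -0.07, 0], [50, 0, 0, -0.07, 0], [50, 0, 0, -0.07, 0], [50, 0, 0, -0.06, 0], [50, 0, 0, -0.04, 0], [50, 0, 0, 0, 0], [50, 0, 0, 0, 0]]])

```text
t: 14.0
eef_pos: [0.5077, 0.2212, 0.0562]
tool_rot: [0.0, 0.483, 0.875, 0.0]
contact_force: [-0.1, -0.4, -1.1]
gripper_width: 0.667
grasp_force: 27.0
```

```bash
python3 -c "
from h import *
state()"
```

```text
t 14.0 pos [0.5077 0.2212 0.0562] yaw of closing axis deg 32.19 F [-0.1 -0.4 -1.1] T [-0.01 -0.    0.01] w 0.667 q7 [ 0.02  0.61 -0.7   1.95  0.56  0.78 -0.44]
```

>>> arm_command(rows=[[[50, 0, 0, -0.015, 0], [50, 0, 0, -0.015, 0], [50, 0, 0, -0.015, 0], [50, 0, 0, -0.015, 0], [50, 0, 0, -0.015, 0], [50, 0, 0, -0.01, 0], [50, 0, 0, -0.005, 0], [50, 0, 0, 0, 0], [50, 0, 0, 0, 0], [50, 0, 0, 0, 0]]])

```text
t: 15.25
eef_pos: [0.5077, 0.2211, 0.0507]
tool_rot: [0.0, 0.483, 0.875, 0.0]
contact_force: [-0.0, -0.3, -1.6]
gripper_width: 0.669
grasp_force: 27.0
```

>>> arm_command(rows=[[[50, 0, 0, -0.005, 0], [50, 0, 0, -0.005, 0], [50, 0, 0, 0, 0], [50, 0, 0, 0, 0], [50, 0, 0, 0, 0], [50, 0, 0, 0, 0], [50, 0, 0, 0, 0], [50, 0, 0, 0, 0], [50, 0, 0, 0, 0], [50, 0, 0, 0, 0]]])

```text
t: 16.5
eef_pos: [0.5077, 0.2211, 0.0504]
tool_rot: [0.0, 0.483, 0.875, -0.0]
contact_force: [-1.7, -1.6, 5.3]
gripper_width: 0.668
grasp_force: 27.5
```

Contact of about 5 N at exactly the home height, so the wide ring is seated. I'll release it and go to the middle ring at (0.4935, -0.2062).

>>> arm_command(rows=[[[75, 0, 0, 0, 0], [85, 0, 0, 0, 0], [85, 0, 0, 0, 0], [85, 0, 0, 0.2, 0], [85, 0, 0, 0.5, 0], [85, 0, 0, 0.8, 0], [85, 0, -0.9, 0, -1], [85, 0, -1, 0, -1], [85, 0, -1, 0, -1], [85, 0, -1, 0, -1]]])

```text
t: 17.75
eef_pos: [0.5078, -0.0146, 0.1412]
tool_rot: [0.001, 0.618, 0.787, 0.0]
contact_force: [1.3, -0.2, 0.0]
gripper_width: 0.994
grasp_force: 0.0
```

>>> arm_command(rows=[[[85, -0.06, -1, 0, -1], [85, -0.06, -1, 0, -1], [85, -0.06, -0.8, 0, -1], [85, -0.06, -0.42, 0, -1], [85, 0, 0, -0.6, 0], [85, 0, 0, -0.8, 0], [85, 0, 0, 0, 0], [85, 0, 0, 0, 0], [85, 0, 0, 0, 0], [85, 0, 0, 0, 0]]])

```text
t: 19.0
eef_pos: [0.4941, -0.2064, 0.0575]
tool_rot: [0.001, 0.734, 0.679, 0.0]
contact_force: [-0.4, 0.5, -0.5]
gripper_width: 0.996
grasp_force: 0.0
```

```bash
python3 - <<'E'
from h import *
o=state()
im=cams.read_camera("top");p=cams.camera_params("top")
cv2.imwrite("pics/top1.png",im[:,:,::-1])
E
```

```text
t 19.0 pos [ 0.4941 -0.2064  0.0575] yaw of closing axis deg -4.49 F [-0.4  0.5 -0.5] T [-0.01  0.    0.  ] w 0.996 q7 [ 0.68  0.54 -0.51  2.    0.4   0.7  -0.15]
```

>>> arm_command(rows=[[[85, 0, 0, -0.5, 0], [85, 0, 0, -0.3, 0], [85, 0, 0, -0.14, 0], [50, 0, 0, 0, 0], [50, 0, 0, 0, 0], [50, 0, 0, 0, 0], [50, 0, 0, 0, 0], [50, 0, 0, 0, 0], [50, 0, 0, 0, 0], [75, 0, 0, 0, 0]]])

```text
t: 20.3
eef_pos: [0.4932, -0.2062, -0.0002]
tool_rot: [0.0, 0.734, 0.679, 0.0]
contact_force: [-0.7, -0.7, -0.3]
gripper_width: 0.855
grasp_force: 0.0
```

>>> arm_command(rows=[[[75, 0, 0, 0, 0], [75, 0, 0, 0, 1], [75, 0, 0, 0, 1], [75, 0, 0, 0, 1], [75, 0, 0, 0, 1], [75, 0, 0, 0, 1], [75, 0, 0, 0, 1], [75, 0, 0, 0, 1], [75, 0, 0, 0, 1], [75, 0, 0, 0, 1]]])

```text
t: 21.55
eef_pos: [0.493, -0.2061, -0.0005]
tool_rot: [-0.0, 0.447, 0.895, -0.0]
contact_force: [0.4, 0.1, 0.1]
gripper_width: 0.877
grasp_force: 0.0
```

>>> arm_command(rows=[[[75, 0, 0, 0, 1], [75, 0, 0, 0, 1], [75, 0, 0, 0, 1], [75, 0, 0, 0, 1], [75, 0, 0, 0, 1], [75, 0, 0, 0, 1], [75, 0, 0, 0, 1], [75, 0, 0, 0, 1], [75, 0, 0, 0, 1], [75, 0, 0, 0, 0]]])

```text
t: 22.8
eef_pos: [0.493, -0.2062, -0.0006]
tool_rot: [-0.0, 0.105, 0.994, 0.0]
contact_force: [-0.2, -0.0, -0.0]
gripper_width: 0.881
grasp_force: 0.0
```

>>> arm_command(rows=[[[50, 0, 0, 0, 0], [50, 0, 0, 0, 0], [50, 0, 0, 0, 0], [50, 0, 0, 0, 0], [50, 0, 0, 0, 0], [50, 0, 0, 0, 0], [50, 0, 0, 0, 0], [50, 0, 0, 0, 0], [50, 0, 0, 0, 0], [50, 0, 0, 0, 0]]])

```text
t: 24.05
eef_pos: [0.4932, -0.2061, -0.0002]
tool_rot: [-0.0, 0.104, 0.995, -0.0]
contact_force: [-2.1, -0.2, 4.9]
gripper_width: 0.667
grasp_force: 27.1
```

```bash
python3 -c "
from h import *
state()"
```

```text
t 24.05 pos [ 4.932e-01 -2.061e-01 -2.000e-04] yaw of closing axis deg 78.02 F [-2.1 -0.2  4.9] T [-0.03  0.42 -0.03] w 0.667 q7 [ 0.88  0.73 -0.78  2.    0.77  0.74  0.98]
```

>>> arm_command(rows=[[[50, 0, 0, 0.1, 0], [50, 0, 0, 0.6, 0], [50, 0, 0, 0.8, 0], [50, 0, 0, 0.6, 0], [50, 0.04, 1, 0, -1], [50, 0.04, 1, 0, -1], [50, 0.04, 1, 0, -1], [50, 0.04, 1, 0, -1], [50, 0.04, 1, 0, -1], [50, 0.04, 1, 0, -1]]])

```text
t: 25.3
eef_pos: [0.5076, 0.1557, 0.1259]
tool_rot: [0.0, 0.339, 0.941, 0.0]
contact_force: [1.8, -0.2, -0.0]
gripper_width: 0.664
grasp_force: 27.0
```

>>> arm_command(rows=[[[50, 0, 0.8, 0, -0.1], [50, 0, 0.32, 0, 0], [50, 0, 0, 0, 0], [50, 0, 0, -0.1, 0], [50, 0, 0, -0.1, 0], [50, 0, 0, 0, 0], [50, 0, 0, 0, 0], [50, 0, 0, 0, 0], [50, 0, 0, 0, 0], [50, 0, 0, 0, 0]]])

```text
t: 26.55
eef_pos: [0.5077, 0.2212, 0.1138]
tool_rot: [0.0, 0.341, 0.94, 0.0]
contact_force: [-1.0, -0.7, 0.0]
gripper_width: 0.665
grasp_force: 27.0
```

```bash
python3 - <<'E'
from h import *
o=state();p=cams.camera_params("wrist");im=cams.read_camera("wrist")[:,:,::-1].copy()
x=np.array(o["eef_pos"]);c=x[:2]
r2=rect(p,im,c,x[2]+.014,.03,390)
cv2.imwrite("pics/r4.png",r2)
E
```

```text
t 26.55 pos [0.5077 0.2212 0.1138] yaw of closing axis deg 50.06 F [-1.  -0.7  0. ] T [0.02 0.01 0.  ] w 0.665 q7 [ 0.12  0.57 -0.84  1.91  0.53  0.91 -0.11]
```

View pics/r4.png

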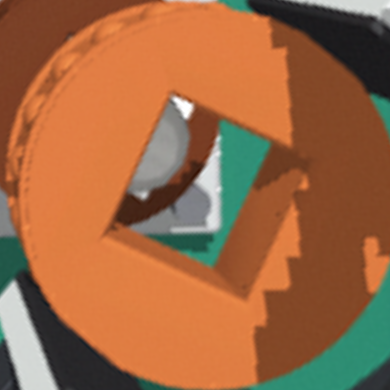

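The held middle ring's hole is at 64.4° with the spindle visible through it. I'll lower it gently.

>>> arm_command(rows=[[[50, -0.005, 0, -0.08, 0], [50, 0, 0, -0.08, 0], [50, 0, 0, -0.08, 0], [50, 0, 0, -0.05, 0], [50, 0, 0, -0.05, 0], [50, 0, 0, -0.05, 0], [50, 0, 0, -0.03, 0], [50, 0, 0, -0.03, 0], [50, 0, 0, 0, 0], [50, 0, 0, 0, 0]]])

```text
t: 27.85
eef_pos: [0.5074, 0.2211, 0.0868]
tool_rot: [0.0, 0.341, 0.94, 0.0]
contact_force: [-0.1, -1.2, 0.2]
gripper_width: 0.665
grasp_force: 27.0
```

>>> arm_command(rows=[[[50, 0, 0, -0.02, 0], [50, 0, 0, -0.02, 0], [50, 0, 0, -0.02, 0], [50, 0, 0, -0.02, 0], [50, 0, 0, -0.02, 0], [50, 0, 0, 0, 0], [50, 0, 0, 0, 0], [50, 0, 0, 0, 0], [50, 0, 0, 0, 0], [50, 0, 0, 0, 0]]])

```text
t: 29.1
eef_pos: [0.5074, 0.2211, 0.0808]
tool_rot: [0.0, 0.341, 0.94, 0.0]
contact_force: [0.0, 0.6, -0.3]
gripper_width: 0.666
grasp_force: 27.0
```

>>> arm_command(rows=[[[50, 0, 0, -0.04, 0], [50, 0, 0, -0.04, 0], [50, 0, 0, -0.04, 0], [50, 0, 0, -0.04, 0], [50, 0, 0, -0.04, 0], [50, 0, 0, -0.02, 0], [50, 0, 0, -0.01, 0], [50, 0, 0, 0, 0], [50, 0, 0, 0, 0], [50, 0, 0, 0, 0]]])

```text
t: 30.35
eef_pos: [0.5074, 0.2211, 0.067]
tool_rot: [0.0, 0.341, 0.94, 0.0]
contact_force: [-0.2, 0.3, 0.5]
gripper_width: 0.669
grasp_force: 27.0
```

>>> arm_command(rows=[[[50, 0, 0, -0.01, 0], [50, 0, 0, -0.01, 0], [50, 0, 0, -0.01, 0], [50, 0, 0, -0.005, 0], [50, 0, 0, -0.005, 0], [50, 0, 0, 0, 0], [50, 0, 0, 0, 0], [50, 0, 0, 0, 0], [50, 0, 0, 0, 0], [50, 0, 0, 0, 0]]])

```text
t: 31.6
eef_pos: [0.5073, 0.2211, 0.0645]
tool_rot: [0.0, 0.341, 0.94, 0.0]
contact_force: [-0.5, -0.2, 0.4]
gripper_width: 0.668
grasp_force: 27.0
```

>>> arm_command(rows=[[[50, 0, 0, -0.005, 0], [50, 0, 0, -0.005, 0], [50, 0, 0, -0.004, 0], [50, 0, 0, 0, 0], [50, 0, 0, 0, 0], [50, 0, 0, 0, 0], [50, 0, 0, 0, 0], [50, 0, 0, 0, 0], [50, 0, 0, 0, 0], [50, 0, 0, 0, 0]]])

```text
t: 32.85
eef_pos: [0.5073, 0.2211, 0.0638]
tool_rot: [0.0, 0.342, 0.94, -0.0]
contact_force: [-1.4, -0.7, 5.7]
gripper_width: 0.666
grasp_force: 27.5
```

The middle ring is seated: 5.7 N at the expected height. Next is the narrow ring at about (0.468, 0.009).

>>> arm_command(rows=[[[75, 0, 0, 0, 0], [85, 0, 0, 0, 0], [85, 0, 0, 0, 0], [85, 0, 0, 0.2, 0], [85, 0, 0, 0.5, 0], [85, 0, 0, 0.8, 0], [85, -0.164, -0.884, 0, -1], [85, -0.164, -0.884, 0, -1], [85, -0.164, -0.884, 0, -1], [85, -0.164, -0.884, 0, -1]]])

```text
t: 34.1
eef_pos: [0.4678, 0.0074, 0.1545]
tool_rot: [0.001, 0.488, 0.873, 0.0]
contact_force: [0.4, -0.4, -1.4]
gripper_width: 0.998
grasp_force: 0.0
```

>>> arm_command(rows=[[[85, 0, 0, -0.7, 0], [85, 0, 0, -0.8, 0], [85, 0, 0, 0, 0], [85, 0, 0, 0, 0], [85, 0, 0, 0, 0], [85, 0, 0, 0, 0], [85, 0, 0, 0, 0], [85, 0, 0, 0, 0], [85, 0, 0, 0, 0], [85, 0, 0, 0, 0]]])

```text
t: 35.35
eef_pos: [0.4679, 0.0089, 0.0636]
tool_rot: [-0.0, 0.487, 0.873, -0.0]
contact_force: [0.3, -0.6, -0.6]
gripper_width: 0.993
grasp_force: 0.0
```

```bash
python3 - <<'E'
from h import *
o=state();p=cams.camera_params("wrist");im=cams.read_camera("wrist")[:,:,::-1].copy()
c=np.array([.468,.009]);r=rect(p,im,c,.009,.04,390);cv2.imwrite("pics/r5.png",r)
h=cv2.cvtColor(r,cv2.COLOR_BGR2HSV);m=((h[...,0]<32)&(h[...,1]>40)&(h[...,2]>225)).astype(np.uint8)*255
cs,hi=cv2.findContours(m,cv2.RETR_CCOMP,cv2.CHAIN_APPROX_NONE);s=.08/389
for i in range(len(cs)):
    if cv2.contourArea(cs[i])>3000:
        q=cv2.minAreaRect(cs[i]);print(hi[0][i][3],(c+[(q[0][0]-194.5)*s,-(q[0][1]-194.5)*s]).round(4),(np.array(q[1])*s).round(4),-q[2]%90)
E
```

```text
t 35.35 pos [0.4679 0.0089 0.0636] yaw of closing axis deg 31.73 F [ 0.3 -0.6 -0.6] T [0.06 0.03 0.02] w 0.993 q7 [ 0.46  0.5  -0.74  2.14  0.52  0.69 -0.08]
-1 [0.4687 0.0103] [0.058  0.0581] 72.12130165100098
0 [0.4686 0.0106] [0.0237 0.0247] 18.189041137695312
```

The narrow ring measures (0.468, 0.0105), hole at 18.2°, sizes correct. I'll grasp it.

>>> arm_command(rows=[[[85, 0, 0.02, -0.5, 0], [85, 0, 0, -0.4, 0], [85, 0, 0, -0.17, 0], [50, 0, 0, 0, 0], [50, 0, 0, 0, 0], [50, 0, 0, 0, 0], [50, 0, 0, 0, 0], [50, 0, 0, 0, 0], [50, 0, 0, 0, 0], [75, 0, 0, 0, 0]]])

```text
t: 36.65
eef_pos: [0.4683, 0.0101, -0.0002]
tool_rot: [0.0, 0.487, 0.873, 0.0]
contact_force: [-0.5, 0.6, -0.5]
gripper_width: 0.855
grasp_force: 0.0
```

>>> arm_command(rows=[[[75, 0, 0, 0, 0], [75, 0, 0, 0, 1], [75, 0, 0, 0, 1], [75, 0, 0, 0, 1], [75, 0, 0, 0, 1], [75, 0, 0, 0, 1], [75, 0, 0, 0, 1], [75, 0, 0, 0, 1], [75, 0, 0, 0, 1], [75, 0, 0, 0, 1]]])

```text
t: 37.9
eef_pos: [0.4679, 0.01, -0.0006]
tool_rot: [-0.0, 0.147, 0.989, -0.0]
contact_force: [0.3, -0.8, -0.1]
gripper_width: 0.879
grasp_force: 0.0
```

>>> arm_command(rows=[[[75, 0, 0, 0, 1], [75, 0, 0, 0, 1], [75, 0, 0, 0, 1], [75, 0, 0, 0, 1], [75, 0, 0, 0, 1], [75, 0, 0, 0, 1], [75, 0, 0, 0, 1], [75, 0, 0, 0, 1], [75, 0, 0, 0, 1], [75, 0, 0, 0, 0]]])

```text
t: 39.15
eef_pos: [0.4678, 0.01, -0.0007]
tool_rot: [-0.0, -0.209, 0.978, 0.0]
contact_force: [-1.3, -0.0, 0.5]
gripper_width: 0.879
grasp_force: 0.0
```

>>> arm_command(rows=[[[50, 0, 0, 0, 0], [50, 0, 0, 0, 0], [50, 0, 0, 0, 0], [50, 0, 0, 0, 0], [50, 0, 0, 0, 0], [50, 0, 0, 0, 0], [50, 0, 0, 0, 0], [50, 0, 0, 0, 0], [50, 0, 0, 0, 0], [50, 0, 0, 0, 0]]])

```text
t: 40.4
eef_pos: [0.468, 0.0101, -0.0003]
tool_rot: [-0.0, -0.21, 0.978, -0.0]
contact_force: [-0.5, -0.6, 4.8]
gripper_width: 0.66
grasp_force: 26.2
```

```bash
python3 -c "
from h import *
state()"
```

```text
t 40.4 pos [ 4.68e-01  1.01e-02 -3.00e-04] yaw of closing axis deg 114.2 F [-0.5 -0.6  4.8] T [-0.16  0.4  -0.04] w 0.66 q7 [ 0.59  0.73 -0.94  2.15  0.92  0.74  1.03]
```

>>> arm_command(rows=[[[50, 0, 0, 0.1, 0], [50, 0, 0, 0.6, 0], [50, 0, 0, 0.8, -1], [50, 0, 0, 0.5, -1], [50, 0.131, 0.704, 0, -1], [50, 0.131, 0.704, 0, -1], [50, 0.131, 0.704, 0, -1], [50, 0.131, 0.704, 0, -1], [50, 0.131, 0.704, 0, -1], [50, 0, 0, 0, -1]]])

```text
t: 41.65
eef_pos: [0.5068, 0.2261, 0.1203]
tool_rot: [0.0, 0.107, 0.994, 0.002]
contact_force: [-0.0, -0.9, -0.9]
gripper_width: 0.666
grasp_force: 27.0
```

>>> arm_command(rows=[[[50, 0, 0, 0, -1], [50, 0, 0, -0.05, -0.49], [50, 0, 0, -0.05, 0], [50, 0, 0, 0, 0], [50, 0, 0, 0, 0], [50, 0, 0, 0, 0], [50, 0, 0, 0, 0], [50, 0, 0, 0, 0], [50, 0, 0, 0, 0], [50, 0, 0, 0, 0]]])

```text
t: 42.9
eef_pos: [0.5073, 0.2213, 0.1135]
tool_rot: [0.0, 0.167, 0.986, 0.0]
contact_force: [0.5, 0.1, 0.3]
gripper_width: 0.662
grasp_force: 27.0
```

```bash
python3 - <<'E'
from h import *
o=state();p=cams.camera_params("wrist");im=cams.read_camera("wrist")[:,:,::-1].copy()
c=np.array(o["eef_pos"])[:2];r=rect(p,im,c,o["eef_pos"][2]+.009,.04,390);cv2.imwrite("pics/r6.png",r)
h=cv2.cvtColor(r,cv2.COLOR_BGR2HSV)
for v in(225,200):
  m=((h[...,0]<32)&(h[...,1]>40)&(h[...,2]>v)).astype(np.uint8)*255
  cs,hi=cv2.findContours(m,cv2.RETR_CCOMP,cv2.CHAIN_APPROX_NONE);s=.08/389
  for i in range(len(cs)):
    if cv2.contourArea(cs[i])>3000:
        q=cv2.minAreaRect(cs[i]);print(v,hi[0][i][3],np.round([(q[0][0]-194.5)*s,-(q[0][1]-194.5)*s],4),(np.array(q[1])*s).round(4),-q[2]%90)
E
```

```text
t 42.9 pos [0.5073 0.2213 0.1135] yaw of closing axis deg 70.74 F [0.5 0.1 0.3] T [-0.01 -0.04 -0.03] w 0.662 q7 [ 0.16  0.59 -0.9   1.91  0.58  0.93  0.21]
225 -1 [-0.0113 -0.0006] [0.0581 0.0322] 3.96466064453125
200 -1 [-0.0141  0.0014] [0.0431 0.0581] 85.14690351486206
```

The hole angle should now be 64.7°. I'll lower it the same way as before, watching the force.

>>> arm_command(rows=[[[50, 0, 0, -0.08, 0], [50, 0, 0, -0.08, 0], [50, 0, 0, -0.08, 0], [50, 0, 0, -0.05, 0], [50, 0, 0, -0.05, 0], [50, 0, 0, -0.05, 0], [50, 0, 0, -0.03, 0], [50, 0, 0, -0.03, 0], [50, 0, 0, 0, 0], [50, 0, 0, 0, 0]]])

```text
t: 44.2
eef_pos: [0.5073, 0.2213, 0.0865]
tool_rot: [0.0, 0.167, 0.986, 0.0]
contact_force: [-0.2, 0.3, -0.9]
gripper_width: 0.667
grasp_force: 27.0
```

>>> arm_command(rows=[[[50, 0, 0, -0.02, 0], [50, 0, 0, -0.02, 0], [50, 0, 0, -0.02, 0], [50, 0, 0, -0.02, 0], [50, 0, 0, -0.01, 0], [50, 0, 0, 0, 0], [50, 0, 0, 0, 0], [50, 0, 0, 0, 0], [50, 0, 0, 0, 0], [50, 0, 0, 0, 0]]])

```text
t: 45.45
eef_pos: [0.5073, 0.2213, 0.0811]
tool_rot: [0.0, 0.167, 0.986, 0.0]
contact_force: [-0.4, 0.0, -0.5]
gripper_width: 0.666
grasp_force: 27.0
```

>>> arm_command(rows=[[[50, 0, 0, -0.01, 0], [50, 0, 0, -0.01, 0], [50, 0, 0, -0.01, 0], [50, 0, 0, -0.01, 0], [50, 0, 0, -0.01, 0], [50, 0, 0, -0.005, 0], [50, 0, 0, 0, 0], [50, 0, 0, 0, 0], [50, 0, 0, 0, 0], [50, 0, 0, 0, 0]]])

```text
t: 46.7
eef_pos: [0.5073, 0.2213, 0.0778]
tool_rot: [-0.0, 0.167, 0.986, 0.0]
contact_force: [0.3, 0.5, -0.6]
gripper_width: 0.666
grasp_force: 27.0
```

>>> arm_command(rows=[[[50, 0, 0, -0.004, 0], [50, 0, 0, -0.004, 0], [50, 0, 0, -0.003, 0], [50, 0, 0, 0, 0], [50, 0, 0, 0, 0], [50, 0, 0, 0, 0], [50, 0, 0, 0, 0], [50, 0, 0, 0, 0], [50, 0, 0, 0, 0], [50, 0, 0, 0, 0]]])

```text
t: 47.95
eef_pos: [0.5073, 0.2214, 0.0777]
tool_rot: [0.0, 0.167, 0.986, -0.0]
contact_force: [-1.8, -2.6, 6.8]
gripper_width: 0.663
grasp_force: 27.7
```

Seated at the expected height. I'll release, retreat upward and check.

>>> arm_command(rows=[[[75, 0, 0, 0, 0], [85, 0, 0, 0, 0], [85, 0, 0, 0, 0], [85, 0, 0, 0.2, 0], [85, 0, 0, 0.5, 0], [85, 0, 0, 0.8, 0], [85, 0, -0.8, 0.3, 0], [85, 0, -0.8, 0.3, 0], [85, 0, -0.8, 0, 0], [85, 0, -0.8, 0, 0]]])

```text
t: 49.2
eef_pos: [0.5074, 0.0279, 0.2042]
tool_rot: [0.001, 0.167, 0.986, -0.0]
contact_force: [0.1, 0.0, 0.8]
gripper_width: 0.998
grasp_force: 0.0
```

```bash
python3 - <<'E'
from h import *
o=state();a=cams.read_camera("scene")[:,:,::-1];p=cams.camera_params("scene")
u,v=w2px(p,[.507,.221,.06]).astype(int);print(u,v)
b=cams.read_camera("wrist")[:,:,::-1]
A=cv2.resize(a[max(v-40,0):v+40,u-50:u+50],(400,320),interpolation=cv2.INTER_CUBIC)
cv2.imwrite("pics/fin.png",np.hstack([A,cv2.resize(b,(400,320))]))
E
```

```text
t 49.2 pos [0.5074 0.0279 0.2042] yaw of closing axis deg 70.75 F [0.1 0.  0.8] T [ 0.02 -0.05 -0.04] w 0.998 q7 [ 0.65  0.4  -1.01  1.93  0.4   1.03  0.69]
311 245
```

View pics/fin.png

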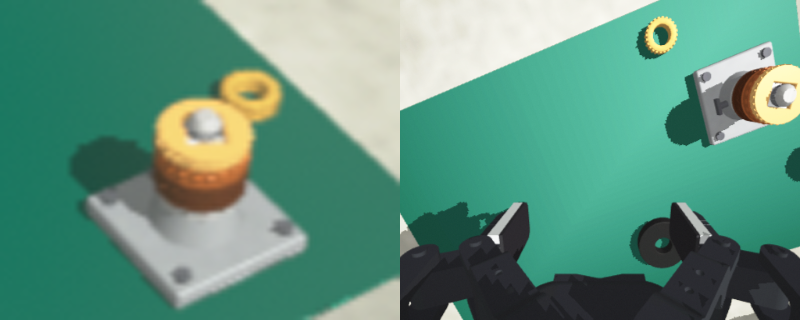

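The picture shows the three rings stacked flush in order (dark at the bottom, red-brown, pale on top) at about (203,150). The spindle end stands clear at (206,125) and the gripper touches nothing.

```bash
python3 -c "
from station import job
print(job.hand_in())"
```

```text
the job is handed in; nothing more can be done
None
```

The three rings are on the spindle in the order asked (wide, middle, narrow on top), each seated flush with no more than about 7 N of press. I let go, left everything else where it was, and handed the job in at about 49 s.

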